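# Close and lock the filter hatch of a bench fume filter

## Task

The cartridge of the bench fume filter has been changed and its hatch left open. Using only the fingertips, without gripping or lifting anything, push the hatch down from above, set the fingertips in the slot of the orange fastener and, while pressing the hatch fully home on its gasket, turn the fastener a quarter turn clockwise to its stop, so that the hatch stays locked down flush when you let go. Leave the marker, the bottle and the petri dish where they are.

Things in the scene. Friction and masses are not known exactly. Their poses are not given: they have to be found in the camera images.
- filter_unit: bench fume filter: light grey box 240 (x) x 210 (y) x 100 mm high, fixed to the bench. Origin: centre of its underside on the bench; z up; its front with switch and knob faces its own -x, the dark duct stub (28 mm long) is on its +y side. The filter hatch is in its top, hinged along the far (+x) side.
- hatch (a joint): hatch angle (rad): 0 = pressed fully home, top face flush with the unit's top (hard stop); grows as the front edge rises. Starts at 0.30 to 0.65. The stiff hinge holds it where it is left (1 to 3 N moves it). Below about 0.033 (front edge 6 mm up) it squeezes a springy gasket: fully home takes about 12 N at the slot, and let go unlocked it springs back. Locked it rests at about 0.01.
- fastener (a joint): angle of the quarter-turn fastener (rad): 0 = open, 1.571 = locked, at a stop; grows clockwise seen from above. Starts at 0 to 0.25; friction about 0.05 N m. The cam tongue it carries under the hatch passes under a bar only while the hatch is pressed home (below about 0.012); with the hatch higher it is blocked half-way, or lands on top of the bar and keeps the hatch up.
- slot (a point): centre of the slot in the round orange fastener head (76 mm across), level with the hatch's top face. Slot: 64 mm long along this point's y, 30 mm wide along its x, 12 mm deep along -z; flat floor, closed ends, upright sides. It turns with the head, which is flush in the hatch, 134 mm from the hinge line, on the unit's middle line. At angle 0 the slot lies along the unit's y, at 1.571 along x.
- hatch_edge (a point): middle of the hatch's front edge, on its top face, 184 mm from the hinge line. The hatch is a flat plate 180 x 150 x 5 mm. Its underside carries a 7 mm foam lining: push the hatch only from above, fingers that grip it or reach under it touch the lining. Axes of the hatch: x from front to hinge, z out of the top face.
- hatch_hinge (a point): middle of the hinge line, at the level of the unit's top face (100 mm above the bench), 84 mm behind the unit's centre. The hinge line is this point's y axis.
- marker: red-capped white marker pen, 135 x 17 x 16 mm, lying loose along x on the top of the unit, to the right of the hatch; origin at its middle, underside. Bystander.
- dye_bottle: small clear bottle with a red cap, 44 mm across, 85 mm high, standing loose on the bench at one side of the unit; origin at the centre of its underside. Bystander.
- petri: petri dish, 62 mm across, 14 mm high, lying loose on the bench at one side of the unit; origin at the centre of its underside. Bystander.

How it is judged:
On the way:
1. the hatch is pushed down onto its gasket with the fastener still open (value of joint hatch below 0.06 rad and value of joint fastener below 0.8 rad), for 0.1 s.
At the end, for the whole second after the job is handed in: hatch held down by the cam (hatch angle under 0.018 rad, front edge less than about 3.5 mm proud) and fastener turned past 1.35 rad, with nothing touching them; marker, bottle and petri dish within 25 mm of where they stood (value of joint hatch below 0.018 rad and value of joint fastener above 1.35 rad and distance of each of marker, dye_bottle, petri from where it was at the start of the episode below 0.025 m).
It fails at once if the hatch is gripped or reached under: the fingers touch the lining on its underside (contact force between the fingers and hatch_lining_1 above 1 N or contact force between the fingers and hatch_lining_2 above 1 N or contact force between the fingers and hatch_lining_3 above 1 N or contact force between the fingers and hatch_lining_4 above 1 N).
It fails at once if the hatch is lifted further open (value of joint hatch above 0.78 rad).
It fails at once if the marker is moved more than 25 mm (distance of marker from where it was at the start of the episode above 0.025 m).
It fails at once if the bottle is moved more than 25 mm (distance of dye_bottle from where it was at the start of the episode above 0.025 m).
It fails at once if the petri dish is moved more than 25 mm (distance of petri from where it was at the start of the episode above 0.025 m).
It also fails if it takes over 40 s, if anything falls off the work surface, if the arm or the gripper's body presses on something with over 40 N, if the wrist force passes 120 N, or if a joint passes its speed limit or range.

## Robot

A 6-joint arm with a two-finger parallel gripper is mounted at the origin on a cart in front of the work surface, level with it; the furniture and walls round the work are solid. World frame = base frame: x ahead of the robot, y to its left, z up, the work surface at z = 0. Lengths are in m, angles in rad, forces in N, time in s.
With the tool pointing down it reaches from about 0.35 to 0.85 m from the base axis. Payload 8.1 kg.
Tool frame: the origin (TCP) lies midway between the tips of the shut fingers; the grasp point (between the pads) lies robot.grip_depth behind it (robot.grip_depth is the distance from the TCP to the grasp point, in m); z points along the fingers, y is the line along which they close (so a half turn about z gives the same grasp; the last joint's range is limited). The gripper opens to 93 mm and grips with 3 to 60 N. Pads are 15 mm wide; open, the fingers measure 128 mm over their backs; the gripper's body (75 mm by 188 mm) begins 65 mm behind the grasp point.
Start: joints at [-1.354, 0.13, 1.488, -0, 1.523, -0.085], TCP at [0.178, -0.573, 0.219] pointing down, gripper open.
Joint ranges: [-2.96, 2.96], [-0.89, 2.26], [0.02, 2.5], [-1.34, 4.48], [0, 2.73], [-2.66, 2.66]. Speed limits (rad/s): [2.39, 2.39, 2.79, 3.14, 3.14, 3.14].

## Interface

Orientations are given as a rotation vector (axis times angle).
In Python, from plant import robot gives the robot as it stands.
- The arm moves only by the tool carry_out, never from a script. Its argument "rows" is a list of rows, each a list of 6 numbers: the shift along the tool's x, y, z in m, then the turn, a rotation vector about the tool's x, y, z in degrees. A call has 1 to 12 rows; each row is the pose to reach, as a shift and turn from the pose commanded when the call began, along the tool's axes at that moment; what a row does not reach only later rows make up. A row lasts 1/8 s, in which the tool goes at most 62.5 mm and 10.7 degrees, less where a joint would pass 70% of its speed; a pose out of reach is approached as far as the arm can. A call with a gripper value outside its range is refused whole. "jaw" is the closure in counts, from 0 (fully open) to 255 (shut), set as the call begins (left out, the last holds). The fingers move at their own pace and stop on an object; "force" is the grip in N (left out, the last holds). Time passes only in rows, so rows that repeat a pose let the fingers close. It gives the time, the measured TCP pose, the force, the opening and the grip force at its end, in the units of the state.
- robot.read_state(): the state, without advancing time (a new reading comes with each control period).
- robot.read_camera(name): name is "scene" or "side" or "wrist"; returns the picture (480x640x3 uint8, red, green, blue); there is no depth.
- robot.camera_model(name): a dict with "fx", "fy", "cx", "cy" (pixels), "R" (3x3) and "t" (3): a world point X has camera coordinates R X + t; the wrist camera has in their place "mount" (4x4, takes a point from camera to tool coordinates, whose origin is the TCP and whose axes are the flange's). Camera axes: x right, y down, z forward; pixel columns grow to the right and rows downward; lengths in m; the calibration is good to about 2 mm. The wrist camera is an equidistant fisheye: a pixel r from the principal point sees the ray r / f radians off the axis. A picture is of the moment at which its call begins: read the wrist's pose just before it. camera_model takes no time and is no camera call.
- robot.close_job(): hands the job in; it is judged then, once.
Trained networks look in the newest picture that a camera, given by its name, has taken for a name from the list of things; names that differ only in an ending like _2 or _b are one class to them, and where a whole thing is asked for, a point or a joint stands for the part that bears it (a point fixed in the world has none). Each returns a list of dicts, best first, with "conf" (0 to 1); they miss things now and then, are a little off and sometimes report something else, mostly with a low value. They report only what shows in the picture. A call takes as long as a camera call.
- robot.outline_of(camera, target): "pixels" (480x640 bool, what is visible of it) and "pixel" ([column, row] in pixels, amid what is visible of it).
The state is a dict: "t": time; "q": joint angles; "dq": joint speeds; "joint_torque": joint torques, N m; "tool_pos": TCP position; "orientation": TCP orientation; "force": force on the tool from outside, world axes, zero at the start; "wrist_torque": the same for the moment, N m; "opening": finger opening in m; "gripper_force": force on a finger pad.
Only numpy, scipy, OpenCV 4.12 (cv2) and the standard library are available. Lean on these libraries where they do the work, as an engineer would, in place of code of your own. Each camera call takes 0.05 s, during which the arm holds its last target. There are 200 camera calls.

## Working session

There is one attempt and no reset: what is moved stays moved. The work goes in short steps, Python scripts to look and compute and a tool call to move; the robot and the scene stay as the last step left them, time stands still between calls to the robot, and variables do not carry over. Pictures are saved under pics/ and viewed, at most 11 in all, crops included, and the job is handed in when it is done.

Besides the shell and the picture viewer there is one more tool, called as a command line: name --pt "numbers of a row" for each row, then --argument value for the rest. carry_out: Moves the arm, as the interface text tells. Its arguments: {"type":"object","properties":{"rows":{"type":"array"},"jaw":{"type":"number"},"force":{"type":"number"}},"required":["rows"]}

```bash
ls; mkdir -p pics; cat > h.py <<'E'
import numpy as np, cv2
from plant import robot
from scipy.spatial.transform import Rotation as R
def save(n,img): cv2.imwrite('pics/'+n,img[:,:,::-1])
def ray(cam,px):
    m=robot.camera_model(cam)
    Rm=np.array(m['R']);t=np.array(m['t'])
    d=Rm.T@np.array([(px[0]-m['cx'])/m['fx'],(px[1]-m['cy'])/m['fy'],1]);return -Rm.T@t,d/np.linalg.norm(d)
def proj(cam,X):
    m=robot.camera_model(cam);c=np.array(m['R'])@X+np.array(m['t']);return np.array([m['fx']*c[0]/c[2]+m['cx'],m['fy']*c[1]/c[2]+m['cy']])
def tri(r):
    A=sum(np.eye(3)-np.outer(d,d) for o,d in r);b=sum((np.eye(3)-np.outer(d,d))@o for o,d in r)
    return np.linalg.solve(A,b)
E
python3 - <<'E'
from h import *
a=robot.read_camera('scene');b=robot.read_camera('side')
save('scene1.png',a);save('side1.png',b)
for c in('scene','side'):
    m=robot.camera_model(c);print(c,-np.array(m['R']).T@m['t'])
for n in ['slot','hatch','filter_unit','marker','dye_bottle','petri']:
    rs=[]
    for c in('scene','side'):
        o=robot.outline_of(c,n)
        if o: print(n,c,o[0]['conf'],o[0]['pixel'],o[0]['pixels'].sum()); rs.append(ray(c,o[0]['pixel'])); np.save(f'{n}_{c}.npy',o[0]['pixels'])
    if len(rs)==2: print(tri(rs).round(3))
print(robot.grip_depth,robot.read_state())
E
```

```text
pics
scene [ 0.13639546 -0.64454786  0.9653577 ]
side [0.26981712 0.87705901 0.82530466]
slot scene 0.92 [371.5, 264.4] 513
slot side 0.74 [350.3, 168.4] 418
[ 0.572 -0.148  0.174]
hatch scene 0.69 [378.4, 262.1] 3343
hatch side 0.81 [331.4, 176.6] 2842
[ 0.604 -0.135  0.15 ]
filter_unit scene 0.77 [372.6, 292.6] 14949
filter_unit side 0.59 [338.5, 213.4] 10957
[ 0.592 -0.135  0.062]
marker scene 0.88 [421.4, 298.4] 507
dye_bottle scene 0.81 [281.6, 274.7] 757
dye_bottle side 0.58 [363.6, 277.4] 854
[0.484 0.021 0.035]
petri scene 0.77 [448.1, 362.3] 906
0.0188 {'t': 0.7, 'q': array([-1.35443294e+00,  1.30352463e-01,  1.48820438e+00, -8.32537051e-07,
        1.52300554e+00, -8.53783678e-02]), 'dq': array([-0.00022763,  0.00120031, -0.00213086,  0.00045796, -0.00045881,
       -0.00034564]), 'joint_torque': array([-2.02948555e-03, -5.59585798e+01, -4.91952252e+01,  7.67853647e-02,
        2.26763415e-02,  2.23950117e-06]), 'tool_pos': array([ 0.17834471, -0.57288657,  0.21866123]), 'orientation': array([3.10587600e+00, 4.72174291e-01, 1.80863559e-06]), 'force': array([-0.40046414, -0.63343438, -0.06849454]), 'wrist_torque': array([ 0.00520965, -0.00584221, -0.00329299]), 'gripper_force': 0.0, 'opening': 0.09276211380183956}
```

View pics/scene1.png

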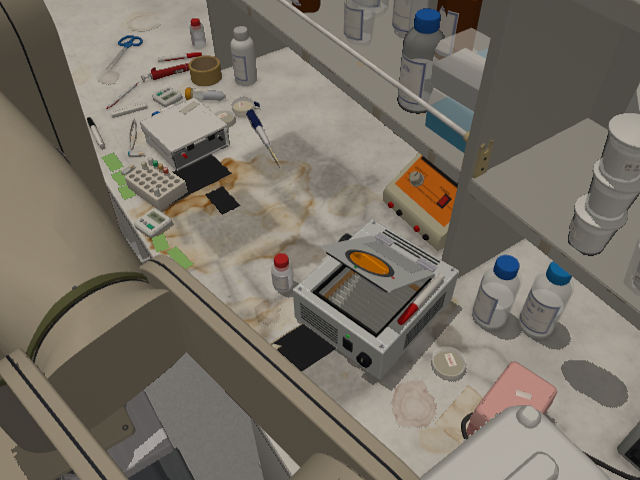

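View pics/side1.png

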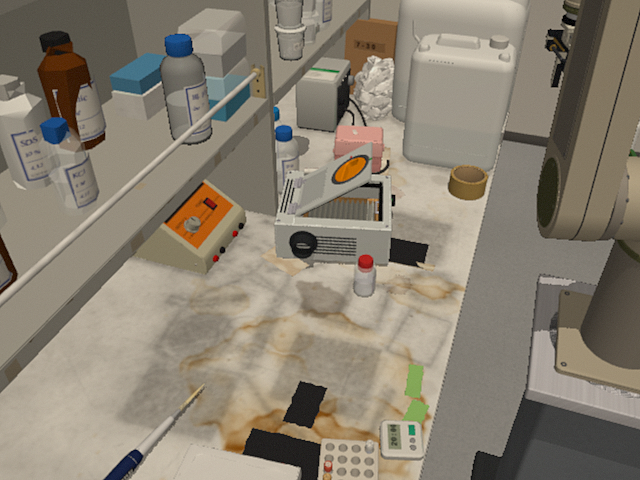

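The scene view shows the unit around (375,295) with its hatch open and the orange slot at (371,264). The bottle is at (281,272), the marker at (408,314) and the petri dish at (448,362). The side view shows the hatch with its slot at (351,168) and the bottle at (365,277). I'll enlarge both views to pick corners.

```bash
python3 - <<'E'
import cv2,numpy as np
a=cv2.imread('pics/scene1.png')[212:392,280:480];b=cv2.imread('pics/side1.png')[130:280,260:410]
a=cv2.resize(a,None,fx=3,fy=3,interpolation=2)
b=cv2.resize(b,None,fx=3,fy=3,interpolation=2)
cv2.imwrite('pics/ca.png',a);cv2.imwrite('pics/cb.png',b)
E
```

```text
(no output)
```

View pics/ca.png

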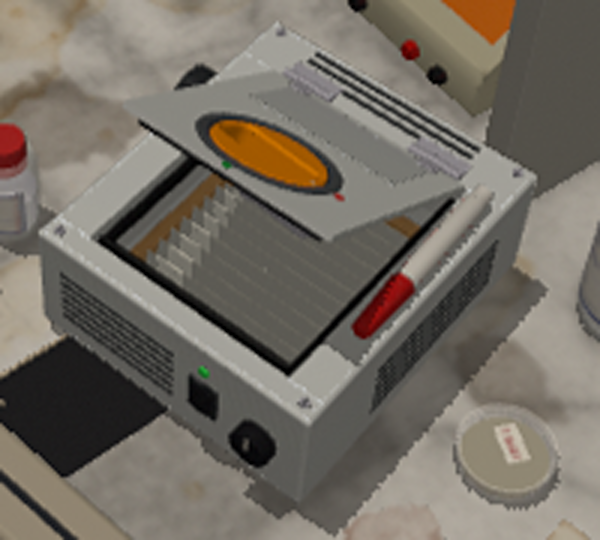

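View pics/cb.png

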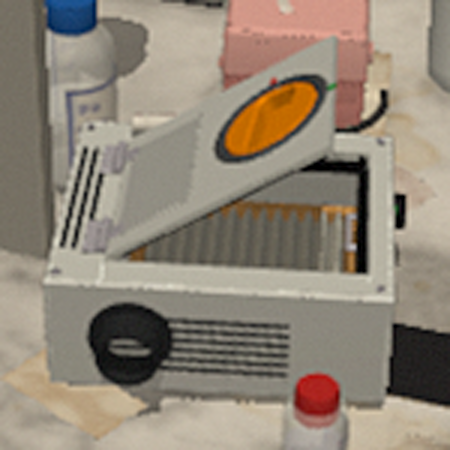

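The scene crop gives clear top corners of the unit, at (40,233), (305,420), (535,182) and (280,25). The hatch front corners are at (127,103) and (328,240). The side crop shows the same corners from the +y side, and the hatch front edge runs from (337,38) to (332,158).

```bash
cat > fit.py <<'E'
from h import *
from scipy.optimize import least_squares
S=lambda x,y:(x/3+280,y/3+212)
D=lambda x,y:(x/3+260,y/3+130)
U=[('scene',(-.12,.105,.1),S(40,233)),('scene',(-.12,-.105,.1),S(305,420)),('scene',(.12,-.105,.1),S(535,182)),('scene',(.12,.105,.1),S(280,25)),('scene',(-.12,-.105,0),S(303,500)),
('side',(.12,.105,.1),D(47,282)),('side',(-.12,.105,.1),D(393,298)),('side',(-.12,-.105,.1),D(393,140)),('side',(.12,-.105,.1),D(85,125)),('side',(-.12,.105,0),D(383,402)),('side',(.12,.105,0),D(53,380))]
H=[('scene',.184,.075,S(127,103)),('scene',.184,-.075,S(328,240)),('side',.184,-.075,D(337,38)),('side',.184,.075,D(332,158)),
('scene',.134,0,(371.5,264.4)),('side',.134,0,(350.3,168.4))]
def W(p,l): c,s=np.cos(p[2]),np.sin(p[2]); return np.array([p[0]+c*l[0]-s*l[1],p[1]+s*l[0]+c*l[1],l[2]])
def hp(a,r,y): return (.084-r*np.cos(a),y,.1+r*np.sin(a))
def f(p): return np.concatenate([proj(c,W(p,l))-x for c,l,x in U]+[proj(c,W(p,hp(p[3],r,y)))-x for c,r,y,x in H])
s=least_squares(f,[.6,-.135,0,.45],loss='soft_l1');p=s.x
E
python3 - <<'E'
from fit import *
print(p,f(p).reshape(-1,2).round(1).tolist())
for n,a,r in [('slot',p[3],.134),('edge',p[3],.184),('slot0',0,.134),('edge0',0,.184),('hinge',0,0)]: print(n,W(p,hp(a,r,0)).round(4))
for n,z in(('marker',.108),('petri',.007),('dye_bottle',.04)):
    m=np.load(f'{n}_scene.npy');ys,xs=np.nonzero(m);o,d=ray('scene',(xs.mean(),ys.mean()));print(n,(o+d*(z-o[2])/d[2]).round(3))
st=robot.read_state();print(R.from_rotvec(st['orientation']).as_matrix().round(3),robot.camera_model('wrist'))
E
```

```text
[ 0.59803283 -0.13842784  0.24875183  0.57119807] [[-1.8, -0.1], [0.4, 3.4], [1.8, -0.7], [-1.1, -1.1], [-2.8, 5.8], [-2.1, -1.3], [0.1, 0.2], [0.3, -2.3], [-0.6, -2.7], [-0.1, 2.9], [-1.8, 3.3], [-1.3, 0.6], [0.9, 0.7], [-0.5, -1.4], [-0.9, -4.1], [-2.3, 0.4], [-0.2, 0.8]]
slot [ 0.5702 -0.1455  0.1724]
edge [ 0.5294 -0.1559  0.1995]
slot0 [ 0.5496 -0.1507  0.1   ]
edge0 [ 0.5011 -0.163   0.1   ]
hinge [ 0.6794 -0.1177  0.1   ]
marker [ 0.632 -0.22   0.108]
petri [ 0.639 -0.309  0.007]
dye_bottle [0.485 0.021 0.04 ]
[[ 0.955  0.297  0.   ]
 [ 0.297 -0.955 -0.   ]
 [-0.     0.    -1.   ]] {'fx': 371.64829954431775, 'fy': 371.64829954431775, 'cx': 321.6350166938828, 'cy': 238.01191379076386, 'mount': array([[ 3.65917592e-04, -9.69908647e-01, -2.43468854e-01,
         6.82420259e-02],
       [ 9.99999750e-01,  2.07774330e-04,  6.75221406e-04,
        -4.74889927e-04],
       [-6.04316502e-04, -2.43469040e-01,  9.69908481e-01,
        -1.66857089e-01],
       [ 0.00000000e+00,  0.00000000e+00,  0.00000000e+00,
         1.00000000e+00]])}
```

```bash
python3 - <<'E'
from fit import *
for a,b in [((528,415),(497,42)),((528,415),(424,40)),((540,372),(372,130))]:
    r=[ray('scene',a),ray('side',b)];X=tri(r);print(X.round(3),proj('scene',X)-a)
E
```

```text
[ 0.399 -0.531  0.373] [-52.71415839  37.46202173]
[ 0.506 -0.523  0.324] [ 2.5261532  -2.22162826]
[ 0.637 -0.449  0.129] [-19.55272967  15.87277672]
```

carry_out --pt "0 0 -0.03 0 0 0" --pt "0 0 -0.06 0 0 0" --jaw 255 --force 20

```text
t: 0.95
tool_pos: [0.1783, -0.5726, 0.2789]
orientation: [-3.105, -0.472, 0.0]
force: [0.8, -0.5, -0.0]
opening: 0.0774
gripper_force: 0.0
```

carry_out --pt "0.04 -0.045 0 0 0 -10" --pt "0.08 -0.09 0 0 0 -20" --pt "0.12 -0.135 0 0 0 -30" --pt "0.16 -0.18 0 0 0 -40" --pt "0.2 -0.225 0 0 0 -50" --pt "0.255 -0.235 0 0 0 -60" --pt "0.31 -0.247 0 0 0 -70" --pt "0.37 -0.258 0 0 0 -80" --pt "0.425 -0.269 0 0 0 -90" --pt "0.48 -0.28 0 0 0 -100" --pt "0.543 -0.29 0 0 0 -110" --pt "0.543 -0.29 0 0 0 -120"

```text
t: 2.45
tool_pos: [0.6128, -0.1317, 0.2755]
orientation: [-1.129, -2.928, -0.001]
force: [-1.3, 0.1, -0.6]
opening: 0.0006
gripper_force: 0.0
```

carry_out --pt "0 0 0.02 0 0 -10" --pt "0 0 0.04 0 0 -20" --pt "0 0 0.06 0 0 -30" --pt "0 0 0.08 0 0 -40" --pt "0 0 0.1 0 0 -50" --pt "0 0 0.11 0 0 -57" --pt "0 0 0.11 0 0 -57"

```text
t: 3.32
tool_pos: [0.6099, -0.1343, 0.1675]
orientation: [0.389, -3.115, -0.001]
force: [0.3, -0.2, -0.6]
opening: 0.0004
gripper_force: 0.0
```

```bash
python3 - <<'E'
from h import *
s=robot.read_state();print(s['tool_pos'],s['q'].round(2),R.from_rotvec(s['orientation']).as_matrix().round(3),s['force'])
save('side2.png',robot.read_camera('side')[100:300,220:420].repeat(3,0).repeat(3,1))
E
```

```text
[ 0.60991493 -0.13434124  0.16748096] [-0.3   0.23  1.48  0.    1.44 -2.12] [[-0.969 -0.246 -0.002]
 [-0.246  0.969  0.001]
 [ 0.002  0.001 -1.   ]] [ 0.29909432 -0.21349079 -0.55663532]
```

View pics/side2.png

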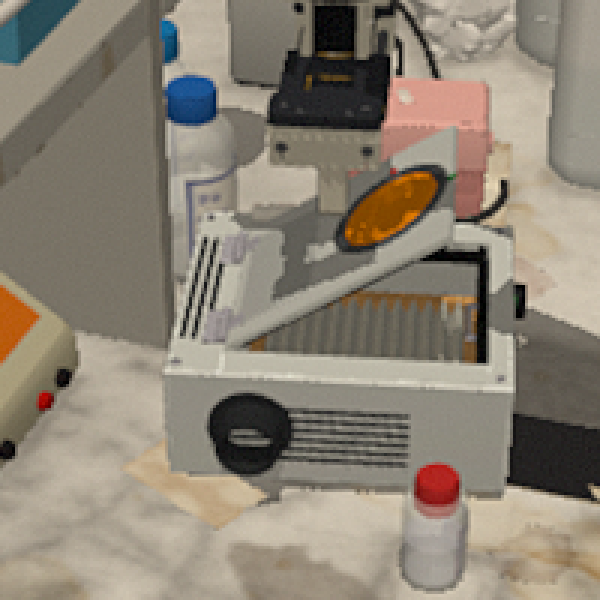

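The gripper hangs just behind the orange head, above the hatch plate, as planned. I'll push down now.

carry_out --pt "0 0 0.01 0 0 0" --pt "0 0 0.02 0 0 0" --pt "0 0 0.03 0 0 0" --pt "0 0 0.04 0 0 0" --pt "0 0 0.05 0 0 0" --pt "0 0 0.057 0 0 0" --pt "0 0 0.063 0 0 0" --pt "0 0 0.065 0 0 0" --pt "0 0 0.065 0 0 0"

```text
t: 4.5
tool_pos: [0.6106, -0.1345, 0.1035]
orientation: [0.391, -3.117, -0.0]
force: [0.4, -0.5, -0.0]
opening: 0.0005
gripper_force: 0.0
```

carry_out --pt "0 0 -0.02 0 0 0" --pt "0 0 -0.05 0 0 0" --pt "0 0 -0.06 0 0 0" --pt "0 0 -0.06 0 0 0" --jaw 190

```text
t: 5.0
tool_pos: [0.6116, -0.1348, 0.1653]
orientation: [-0.391, 3.114, -0.002]
force: [0.8, 0.3, 0.3]
opening: 0.0234
gripper_force: 0.0
```

```bash
cat >> h.py <<'E'
def wray(s,px):
    m=robot.camera_model('wrist');u=np.array([px[0]-m['cx'],px[1]-m['cy']])/m['fx'];th=np.linalg.norm(u)
    d=np.append(u/max(th,1e-9)*np.sin(th),np.cos(th));M=np.array(m['mount']);Rt=R.from_rotvec(s['orientation']).as_matrix()
    return Rt@M[:3,3]+s['tool_pos'],Rt@M[:3,:3]@d
def wz(s,px,z):
    o,d=wray(s,px);return o+d*(z-o[2])/d[2]
E
python3 - <<'E'
from h import *
s=robot.read_state();im=robot.read_camera('wrist');save('w1.png',im)
print(s['tool_pos'],s['opening'])
for n in('slot','hatch'):
    for o in robot.outline_of('wrist',n)[:2]: print(n,o['conf'],o['pixel'],wz(s,o['pixel'],.105).round(4)); np.save(n+'_w.npy',o['pixels'])
a=robot.outline_of('side','slot');robot.read_camera('side');a=robot.outline_of('side','slot')
if a: print('side',a[0]['pixel'],tri([ray('side',a[0]['pixel']),wray(s,robot.outline_of('wrist','slot')[0]['pixel'])]))
E
```

```text
[ 0.61156712 -0.13482734  0.16534719] 0.0233995517465562
slot 0.71 [324.4, 154.6] [ 0.552 -0.148  0.105]
hatch 0.93 [324.8, 179.4] [ 0.5666 -0.144   0.105 ]
side [357.7, 196.0] [ 0.55174603 -0.14803452  0.10749345]
```

View pics/w1.png

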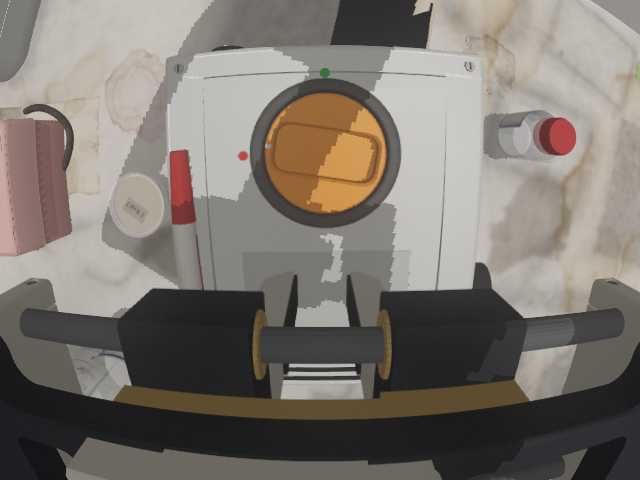

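The hatch is down nearly flush. The slot centre is at (326,154), with its long axis tilted about 7° clockwise. The marker, bottle and petri dish haven't moved.

carry_out --pt "0.031 0.001 0 0 0 3.5" --pt "0.061 0.002 0 0 0 7" --pt "0.061 0.002 0.02 0 0 7" --pt "0.061 0.002 0.04 0 0 7" --pt "0.061 0.002 0.05 0 0 7" --pt "0.061 0.002 0.055 0 0 7" --pt "0.061 0.002 0.06 0 0 7" --pt "0.061 0.002 0.064 0 0 7" --pt "0.061 0.002 0.067 0 0 7" --pt "0.061 0.002 0.067 0 0 7" --jaw 200

```text
t: 6.6
tool_pos: [0.551, -0.1477, 0.0966]
orientation: [0.2, -3.135, -0.0]
force: [-0.0, 0.1, -0.2]
opening: 0.0203
gripper_force: 0.0
```

```bash
python3 - <<'E'
from h import *
s=robot.read_state();im=robot.read_camera('wrist');save('w2.png',im)
print(s['tool_pos'],s['force'],s['opening'],s['q'])
E
```

```text
[ 0.55097579 -0.14767478  0.09657677] [-0.00732026  0.0573027  -0.23702347] 0.0203439538782662 [-3.51750765e-01  1.41983619e-01  1.70360452e+00  3.99379199e-06
  1.29609054e+00 -2.04983932e+00]
```

View pics/w2.png

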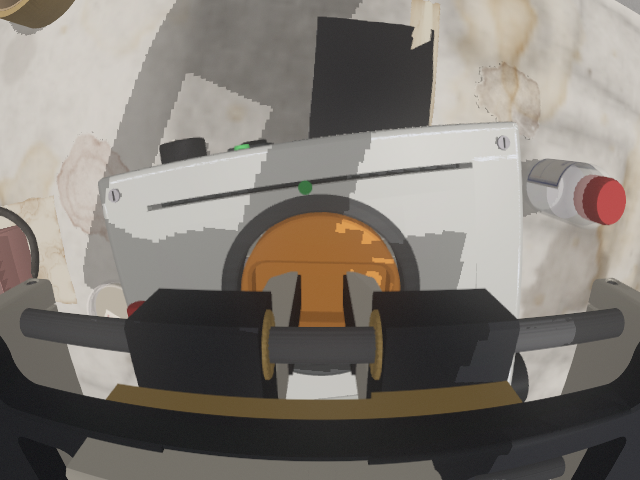

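The fingertips sit inside the slot, lined up with it and with no contact force. Next I'll press down.

carry_out --pt "0 0 0.004 0 0 0" --pt "0 0 0.007 0 0 0" --pt "0 0 0.009 0 0 0" --pt "0 0 0.011 0 0 0" --pt "0 0 0.011 0 0 0"

```text
t: 7.28
tool_pos: [0.5519, -0.1479, 0.088]
orientation: [-0.2, 3.133, -0.001]
force: [-5.8, 2.9, 16.0]
opening: 0.0202
gripper_force: 8.2
```

carry_out --pt "0 0 0.002 0 0 0" --pt "0 0 0.002 0 0 0" --pt "0 0 0.002 0 0 8" --pt "0 0 0.002 0 0 16" --pt "0 0 0.002 0 0 24" --pt "0 0 0.002 0 0 32" --pt "0 0 0.002 0 0 40"

```text
t: 8.15
tool_pos: [0.5521, -0.1491, 0.0877]
orientation: [0.891, 3.009, -0.003]
force: [-12.5, -1.0, 27.1]
opening: 0.0203
gripper_force: 13.7
```

carry_out --pt "0 0 0 0 0 8" --pt "0 0 0 0 0 16" --pt "0 0 0 0 0 24" --pt "0 0 0 0 0 32" --pt "0 0 0 0 0 40" --pt "0 0 0 0 0 48"

```text
t: 8.9
tool_pos: [0.5529, -0.1495, 0.0879]
orientation: [2.036, 2.385, 0.001]
force: [-3.6, -0.7, 21.5]
opening: 0.0201
gripper_force: 10.7
```

carry_out --pt "0 0 0 0 0 4" --pt "0 0 0 0 0 8" --pt "0 0 0 0 0 12" --pt "0 0 0 0 0 16" --pt "0 0 0 0 0 16"

```text
t: 9.52
tool_pos: [0.5548, -0.1476, 0.0879]
orientation: [2.341, 2.086, 0.008]
force: [0.6, 5.6, 19.2]
opening: 0.0203
gripper_force: 38.0
```

```bash
python3 - <<'E'
from h import *
s=robot.read_state();im=robot.read_camera('wrist');save('w3.png',im)
M=R.from_rotvec(s['orientation']).as_matrix();print(s['force'],s['wrist_torque'],np.degrees(np.arctan2(M[1,1],M[0,1])))
E
```

```text
[ 0.61766262  5.57818634 19.20509122] [ 0.87734205 -0.16006257  1.71744507] -6.599056013622291
```

View pics/w3.png

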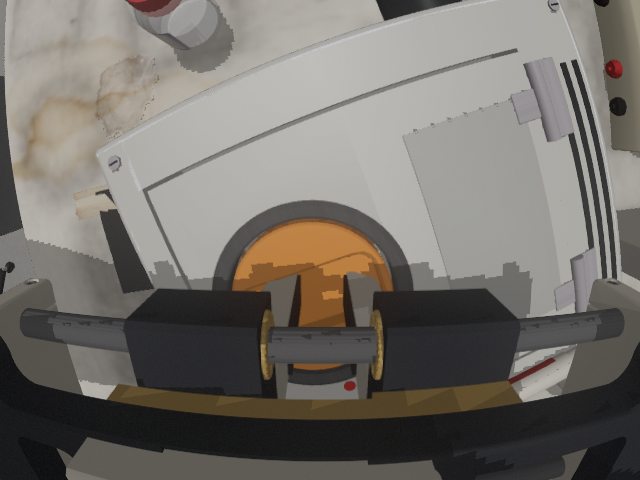

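The torque has risen to 1.7 N m and the slot lies along the unit's x, so the fastener is at its stop. I'll ease back and lift straight out.

carry_out --pt "0 0 0 0 0 -8" --pt "0 0 0 0 0 -14" --pt "0 0 -0.004 0 0 -14" --pt "0 0 -0.015 0 0 -14" --pt "0 0 -0.04 0 0 -14" --pt "-0.05 0 -0.09 0 0 -14" --pt "-0.06 0 -0.09 0 0 -14" --pt "-0.06 0 -0.09 0 0 -14"

```text
t: 10.58
tool_pos: [0.5438, -0.2083, 0.1738]
orientation: [2.078, 2.356, -0.0]
force: [0.1, 0.3, -1.0]
opening: 0.0202
gripper_force: 0.0
```

```bash
python3 - <<'E'
from h import *
s=robot.read_state();im=robot.read_camera('wrist');save('w4.png',im)
o=robot.outline_of('wrist','slot')
robot.read_camera('side');a=robot.outline_of('side','slot')
if o and a: print(tri([ray('side',a[0]['pixel']),wray(s,o[0]['pixel'])]))
print(s['force'],s['tool_pos'])
E
```

```text
[ 0.55130115 -0.14732032  0.09801866]
[ 0.14383826  0.28827915 -1.04398892] [ 0.5437541  -0.20833623  0.17376312]
```

View pics/w4.png

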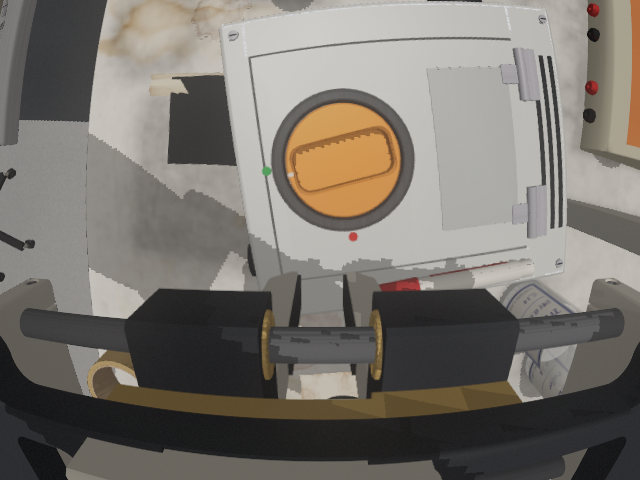

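The hatch is flush and the slot is roughly along x. It looks a few degrees short, so I'll measure the angle.

```bash
python3 - <<'E'
from h import *
s=robot.read_state()
def yaw(a,b):
    d=wz(s,b,.1)-wz(s,a,.1);return np.degrees(np.arctan2(d[1],d[0]))
print('slot',yaw((297,152),(386,128)),yaw((303,190),(392,166)))
print('unit',yaw((281,278),(525,247)),yaw((250,56),(510,38)),yaw((544,57),(560,228))+90,yaw((250,56),(281,278))+90,yaw((234,35),(542,19)))
im=cv2.imread('pics/w4.png')[80:240,260:420];cv2.imwrite('pics/c4.png',cv2.resize(im,None,fx=3.7,fy=3.7,interpolation=2))
E
```

```text
slot 23.103453117817626 22.96000057210387
unit 14.210359295435579 14.872050084975312 16.922098166767626 14.332316738841172 14.90833034084367
```

View pics/c4.png

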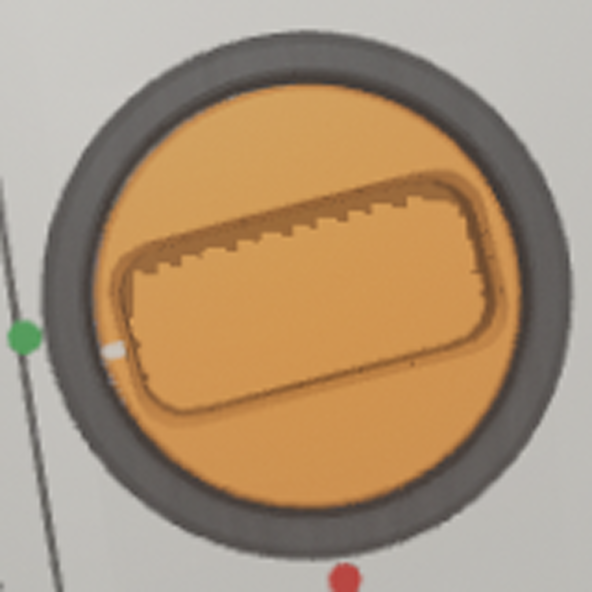

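The fastener sits at about 1.42 rad, so floor friction dragged it back as I unwound. I'll re-insert, turn it to the stop again, and take the pressure off before unwinding.

carry_out --pt "0.03 0.008 0 0 0 -8" --pt "0.059 0.016 0 0 0 -15" --pt "0.059 0.016 0.03 0 0 -15" --pt "0.059 0.016 0.05 0 0 -15" --pt "0.059 0.016 0.06 0 0 -15" --pt "0.059 0.016 0.067 0 0 -15" --pt "0.059 0.016 0.073 0 0 -15" --pt "0.059 0.016 0.078 0 0 -15" --pt "0.059 0.016 0.078 0 0 -15"

```text
t: 11.9
tool_pos: [0.5523, -0.1468, 0.0955]
orientation: [-1.75, -2.609, 0.0]
force: [-0.3, -0.4, -0.5]
opening: 0.0204
gripper_force: 0.0
```

carry_out --pt "0 0 0.005 0 0 0" --pt "0 0 0.0085 0 0 0" --pt "0 0 0.0085 0 0 8" --pt "0 0 0.0085 0 0 16" --pt "0 0 0.0085 0 0 23" --pt "0 0 0.0085 0 0 28" --pt "0 0 0.0085 0 0 32" --pt "0 0 0.0085 0 0 32"

```text
t: 12.9
tool_pos: [0.5539, -0.1475, 0.0888]
orientation: [2.396, 2.026, 0.001]
force: [1.3, -1.3, 5.8]
opening: 0.0206
gripper_force: 49.4
```

```bash
python3 - <<'E'
from h import *
s=robot.read_state()
M=R.from_rotvec(s['orientation']).as_matrix();print(s['force'],s['wrist_torque'],np.degrees(np.arctan2(M[1,1],M[0,1])))
E
```

```text
[ 1.29837258 -1.25652371  5.83870822] [-0.34019032 -0.20190996  2.77834541] -9.548474068972103
```

At the stop with 2.8 N m. I'll raise 4 mm off the floor, unwind, then lift.

carry_out --pt "0 0 -0.003 0 0 0" --pt "0 0 -0.005 0 0 0" --pt "0 0 -0.005 0 0 -7" --pt "0 0 -0.005 0 0 -14" --pt "0 0 -0.005 0 0 -16" --pt "0 0 -0.015 0 0 -16" --pt "0 0 -0.04 0 0 -16" --pt "-0.05 0 -0.09 0 0 -16" --pt "-0.06 0 -0.09 0 0 -16" --pt "-0.06 0 -0.09 0 0 -16"

```text
t: 14.15
tool_pos: [0.5424, -0.2069, 0.1779]
orientation: [2.099, 2.336, 0.001]
force: [0.4, 0.5, 0.3]
opening: 0.0199
gripper_force: 0.0
```

```bash
python3 - <<'E'
from h import *
s=robot.read_state();im=robot.read_camera('wrist');print(s['tool_pos'],s['force'])
o=robot.outline_of('wrist','slot')[0];print(o['pixel'],wz(s,o['pixel'],.1))
im=im[80:260,230:450].copy();cv2.imwrite('pics/c5.png',cv2.resize(im[:,:,::-1],None,fx=3,fy=3,interpolation=2))
E
```

```text
[ 0.542399   -0.20687927  0.17793744] [0.38625268 0.48218818 0.27773883]
[344.1, 160.7] [ 0.55196371 -0.14713584  0.1       ]
```

View pics/c5.png

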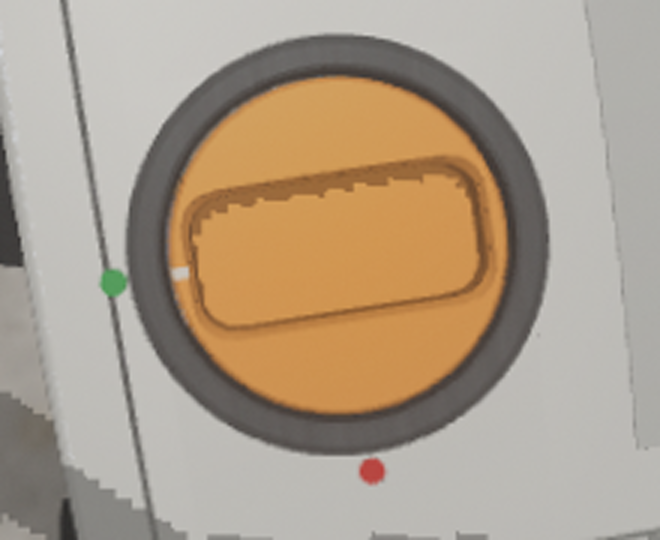

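The white tick now lines up with the green locked mark, the slot is parallel to the unit's x, and the hatch is flush. I'll hand the job in.

```bash
python3 -c "
from plant import robot
print(robot.close_job())"
```

```text
the job is handed in; nothing more can be done
None
```

The job is handed in: the hatch is locked down flush, with the fastener turned to its stop and its tick on the green mark. It took about 14 s of the 40 s, and the marker, bottle and petri dish were not touched. No verdict came back from the judge.

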